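# Issue a sample pot and log it on the tally counter

### The arm

A 7-joint arm with a two-finger parallel gripper is mounted at the origin on a cart in front of the work surface, level with it; the furniture and walls round the work are solid. World frame = base frame: x ahead of the robot, y to its left, z up, the work surface at z = 0. Lengths are in m, angles in rad, forces in N, time in s.
With the tool pointing down it reaches from about 0.4 to 0.875 m from the base axis. Payload 6.5 kg.
Tool frame: the origin (TCP) lies between the finger pads; the fingertips stand 19 mm ahead of it and the grasp point (between the pads) is the TCP (arm.tips_ahead is the z of the fingertips in the tool frame, in m); z points along the fingers, y is the direction in which the jaws open and shut (so a half turn about z gives the same grasp; the last joint's range is limited). The gripper opens to 85 mm and grips with 20 to 120 N. Pads are 22 mm wide; open, the fingers measure 114 mm over their backs; the gripper's body (76 mm by 85 mm) begins 54 mm behind the grasp point. The pads swing forward as they close: fully open they stand 13 mm farther back than shut.
Start: joints at [-1.292, 0.536, -0.004, 1.538, 0.003, 1.067, -0.071], TCP at [0.22, 0.612, 0.25] pointing down, gripper open.
Joint ranges: [-2.7, 2.7], [-0.37, 2.16], [-1.27, 1.26], [0.24, 2.4], [-1.31, 4.45], [0.19, 1.91], [-2.76, 2.76]. Speed limits (rad/s): [2.39, 2.39, 3.14, 3.14, 3.14, 3.14, 3.14].

### API

Orientations are given as a unit quaternion [w, x, y, z].
In Python, from bench import arm, vision, nets gives the robot as it stands.
- The arm moves only by the tool carry_out, never from a script. Its argument "plan" is a list that holds one entry, the list of rows, each a list of 6 numbers: the shift along the tool's x, y, z in units of 0.02 m (1.0 is 0.02 m), then the turn, a rotation vector about the tool's x, y, z in units of 2 rad (1.0 is 2 rad). A call has 1 to 12 rows; each row shifts and turns the commanded pose from where the row before left it, along the tool's axes as they then stand; what a row does not reach is not made up. A row lasts 1/8 s, in which the tool goes at most 62.5 mm and 10.7 degrees, less where a joint would pass 70% of its speed; a pose out of reach is approached as far as the arm can. A call with a number of a shift or a turn outside -1 to 1 is refused whole. A call with a gripper value outside its range is refused whole. "jaw" is the opening, from 0 (shut) to 1 (fully open), set as the call begins (left out, the last holds). The fingers move at their own pace and stop on an object; the grip force is fixed at half the most. Time passes only in rows, so rows that do not move let the fingers close. It gives the time, the measured TCP pose, the force and the opening at its end, in the units of the state.
- arm.state(): the state, without advancing time (a new reading comes with each control period).
- vision.camera(name): name is "scene" or "side" or "wrist"; returns a dict with "pixels" (400x640x3 uint8, blue, green, red), "fx", "fy", "cx", "cy" (pixels), "D" ([k1, k2, p1, p2, k3] as OpenCV has them; the pictures are not rectified), "eye" and "rotation" of the camera in the world; the wrist camera has in their place "hand_eye" (4x4, takes a point from camera to tool coordinates, whose origin is the TCP and whose axes are the flange's). Camera axes: x right, y up, looking along -z (the intrinsics and any distortion apply to the point x, -y, -z); pixel columns grow to the right and rows downward; lengths in m; the calibration is good to about 2 mm. A picture is of the moment at which its call begins: read the wrist's pose just before it. There is no depth.
- arm.close_job(): hands the job in, once; it reports no verdict.
Trained networks look in a picture, given as the dict that the camera call returned (one of the last four; its "shot" number tells which), for a name from the list of things; names that differ only in an ending like _2 or _b are one class to them, and where a whole thing is asked for, a point or a joint stands for the part that bears it (a point fixed in the world has none). Each returns a list of dicts, best first, with "p" (0 to 1); they miss things now and then, are a little off and sometimes report something else, mostly with a low value. They report only what shows in the picture. A call takes as long as a camera call. They do not tell look-alikes from the thing itself.
- nets.search_frame(picture, query): "location" ([x, y, z] in m, in world coordinates, good to about 4 mm: the middle of the surface that is visible of it).
- nets.pinpoint(picture, query): "location" ([x, y, z] in m, in world coordinates, good to about 4 mm: a listed point, or the origin of a listed thing).
The state is a dict: "time": time; "q": joint angles; "joint_velocities": joint speeds; "effort": joint torques, N m; "ee_pos": TCP position; "tcp_rot": TCP orientation; "ft_force": force on the tool from outside, world axes, zero at the start; "moment": the same for the moment, N m; "finger_gap": finger opening in m.
Only numpy, scipy, OpenCV 4.12 (cv2) and the standard library are available. Lean on these libraries where they do the work, as an engineer would, in place of code of your own. Each camera call takes 0.05 s, during which the arm holds its last target.

### The job

Take the top orange pot off the twist-lock stack: turn it about a quarter turn on the pot below, in either direction, to free its catches, then lift it straight off. Set it down upright, without dropping it, inside the white ring on top of the low round green stand and let go. Only then log it on the tally counter: swing the red-tipped lever all the way to its stop and release it so that it springs right back; leave the stamp and the two vials where they stand.

Things in the scene. Friction and masses are not known exactly. Their poses are not given: they have to be found in the camera images.
- pot_mid (a point): Loose top pot of the stack, orange plastic, 60 g; point on its axis, half-way up (26 mm from foot and rim). 52 mm tall: open body 54 mm in diameter, 40 mm tall, on a 12 mm foot with two lugs along its x (white index marks). Foot sunk in the pot below, lugs under catches there: a straight pull lifts it 4 mm only. Turned 45 to 135 degrees off the marks below, either way, it lifts freely; turns easily, no stops.
- pot: The same pot; origin at the centre of the underside of its foot, z up, x through the two foot lugs (43 mm from tip to tip) and the white index marks on its sides. Wall 3 mm. At the start its x lies within 9 degrees of the stack's x. Side play of the foot 3 mm.
- stack: Fixed lower stack: two more such orange pots on a dark steel base, 92 mm in diameter, 28 mm high. Origin under the base's centre, on the table. The rim on which the top pot's body sits is 108 mm up, so the top pot's body spans 108 to 148 mm and its foot bottom is at 96 mm. x runs through the two catches under the rim (white index marks).
- mat: Low round green stand with a flat top, 130 mm in diameter, 28 mm high, fixed; a white ring of 99 mm inner diameter is printed on it. Origin at the centre of its underside, on the table.
- counter: Bench tally counter, fixed: base plate 92 x 100 mm, on a black block, together 28 mm high; grey housing 66 x 78 mm, top at 58 mm, black window with four blank white drums on top, black knob at its -y side. Origin on the table below the lever's pivot; plate from x = -34 to +58 mm, housing from -15 to +51 mm. The lever swings over its front (its own -x side).
- lever_pivot (a point): The vertical pivot axis of the counter's lever, 64 mm above the table.
- lever_tab (a point): Centre of the red upright finger post at the lever's end, 65 mm from the pivot; 14 mm in diameter, from 64 to 96 mm above the table (this point at 80 mm). Moves with the lever, whose flat steel arm, 10 mm wide, lies 64 to 68 mm above the table.
- lever (a joint): Lever angle, rad: 0 at rest (sprung), 1.2 at the far stop; grows anticlockwise seen from above. The post sweeps across the counter's front from its +y side to its -y side: at 0 it lies at x = -54, y = +37 mm of the pivot in the counter's axes, at 1.2 at x = -54, y = -37 mm. The spring pulls back with 1.1 N at the post at rest, 2.9 N at the stop; let go, it returns to 0 within a second.
- stamp: Loose wooden hand stamp standing on the table, 28 x 52 x 76 mm; bystander. Origin at the centre of its underside.
- vial_white: Loose sample vial with a white cap, 26 mm in diameter, 52 mm tall, standing; bystander. Origin at the centre of its underside.
- vial_blue: Loose sample vial with a blue cap, 26 mm in diameter, 52 mm tall, standing; bystander. Origin at the centre of its underside.
Not all that is in view belongs to the job. Leave any grey look-alike of the pot alone.

How it is judged:
By the outcome, as a careful person would: the job done as asked, in the order asked, and still so for the second after the job is handed in, with the robot touching nothing.
It also fails if it takes over 64 s, if anything falls off the work surface, if the arm or the gripper's body presses on something with over 40 N, if the wrist force passes 120 N, or if a joint passes its speed limit or range.

## Working session

There is one attempt and no reset: what is moved stays moved. The work goes in short steps, Python scripts to look and compute and a tool call to move; the robot and the scene stay as the last step left them, time stands still between calls to the robot, and variables do not carry over. Pictures are saved under pics/ and viewed, and the job is handed in when it is done.

Besides the shell and the picture viewer there is one more tool, called after "Call:" by a JSON object that holds its "fn" and its "kwargs", one argument or row to a line. carry_out: Moves the arm, as the interface text tells. Its arguments: {"type":"object","properties":{"plan":{"type":"array"},"jaw":{"type":"number"}},"required":["plan"]}

```bash
mkdir -p pics; ls; cat > h.py <<'E'
import numpy as np, cv2
from bench import arm, vision, nets
from scipy.spatial.transform import Rotation as R
def proj(c,P):
    P=np.atleast_2d(P); Rm=np.array(c["rotation"])
    if Rm.shape!=(3,3): Rm=R.from_quat(np.roll(Rm,-1)).as_matrix()
    q=(P-np.array(c["eye"]))@Rm
    q=q*np.array([1,-1,-1])
    K=np.array([[c["fx"],0,c["cx"]],[0,c["fy"],c["cy"]],[0,0,1]])
    return cv2.projectPoints(q.reshape(-1,1,3).astype(float),np.zeros(3),np.zeros(3),K,np.array(c["D"],float))[0][:,0]
def ray(c,uv,z):
    Rm=np.array(c["rotation"])
    if Rm.shape!=(3,3): Rm=R.from_quat(np.roll(Rm,-1)).as_matrix()
    K=np.array([[c["fx"],0,c["cx"]],[0,c["fy"],c["cy"]],[0,0,1]])
    n=cv2.undistortPoints(np.array(uv,float).reshape(-1,1,2),K,np.array(c["D"],float))[:,0]
    d=np.c_[n[:,0],-n[:,1],-np.ones(len(n))]@Rm.T
    e=np.array(c["eye"]); return e+d*((z-e[2])/d[:,2])[:,None]
def wrist():
    s=arm.state(); c=vision.camera("wrist")
    T=np.eye(4); T[:3,:3]=R.from_quat(np.roll(s["tcp_rot"],-1)).as_matrix(); T[:3,3]=s["ee_pos"]
    M=T@np.array(c["hand_eye"]); c=dict(c); c["eye"]=M[:3,3]; c["rotation"]=M[:3,:3]; return c
E
python3 - <<'E'
from h import *
s=arm.state(); print(s["time"],s["ee_pos"],s["tcp_rot"],s["finger_gap"])
for n in ["scene","side","wrist"]:
    raw=vision.camera(n)
    cv2.imwrite(f"pics/{n}0.png",raw["pixels"])
    print(n,raw.get("eye"),raw.get("rotation"))
    for q in ["pot_mid","pot","stack","mat","counter","lever_pivot","lever_tab","stamp","vial_white","vial_blue"]:
        try: print(q,[(np.round(d["location"],3).tolist(),round(d["p"],2)) for d in nets.pinpoint(raw,q)][:3])
        except Exception as e: print(q,e)
print(arm.state()["time"])
E
```

```text
pics
0.0 [0.21948919 0.61116472 0.24940138] [-8.67141371e-05  1.71501459e-01  9.85183465e-01 -8.84037520e-04] 0.08513560686578071
scene [-0.70445876  0.50898529  0.7536102 ] [-0.43812922 -0.26912268  0.45736945  0.72555424]
pot_mid [([0.355, 0.172, 0.029], 0.63), ([0.319, -0.487, 0.03], 0.53)]
pot [([0.359, 0.172, -0.003], 0.94)]
stack [([0.303, 0.258, 0.001], 0.47)]
mat [([0.534, 0.217, 0.0], 0.74), ([0.644, 0.041, -0.002], 0.18)]
counter [([0.509, -0.028, 0.002], 0.63)]
lever_pivot [([0.512, -0.032, 0.063], 0.97)]
lever_tab [([0.462, 0.01, 0.081], 0.51)]
stamp [([0.304, 0.256, 0.003], 0.85)]
vial_white [([0.623, 0.133, -0.002], 0.44)]
vial_blue [([0.646, 0.041, -0.001], 0.58)]
side [ 0.5422541  -1.16683235  1.05578531] [0.91289929 0.40510883 0.00992455 0.04902274]
pot_mid [([0.323, -0.487, 0.028], 0.88), ([0.479, -0.274, 0.122], 0.68), ([0.334, -0.377, 0.028], 0.63)]
pot [([0.323, -0.484, 0.003], 0.72), ([0.643, 0.037, 0.0], 0.62), ([0.357, 0.174, -0.0], 0.61)]
stack [([0.477, -0.27, -0.002], 0.75), ([0.511, -0.029, 0.004], 0.25)]
mat [([0.532, 0.219, -0.004], 0.94), ([0.476, -0.272, -0.002], 0.67)]
counter [([0.514, -0.031, 0.002], 0.81)]
lever_pivot [([0.513, -0.031, 0.066], 0.77)]
lever_tab [([0.461, 0.015, 0.079], 0.62), ([0.478, -0.273, -0.003], 0.37), ([0.53, 0.219, -0.005], 0.35)]
stamp [([0.301, 0.26, -0.002], 0.65)]
vial_white [([0.623, 0.136, 0.002], 0.61)]
vial_blue [([0.644, 0.039, 0.001], 0.39)]
wrist None None
pot_mid []
pot []
stack []
mat []
counter [([0.302, 0.253, -0.002], 0.56)]
lever_pivot []
lever_tab []
stamp [([0.301, 0.254, -0.004], 0.7)]
vial_white []
vial_blue []
1.65
```

View pics/scene0.png

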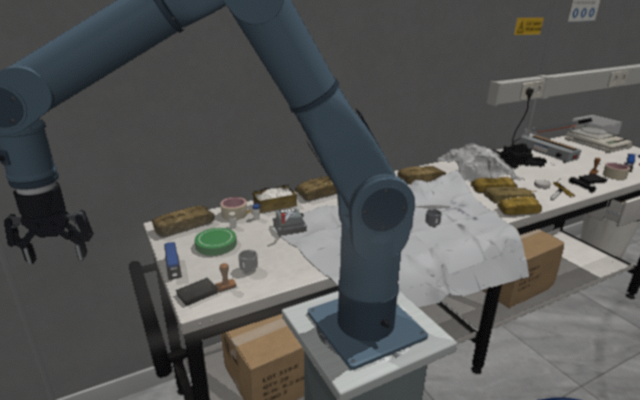

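View pics/side0.png

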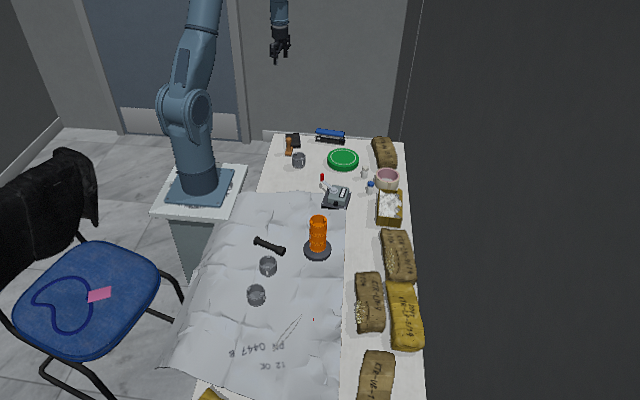

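Candidates in the side picture: the orange stack at (317,238), and grey look-alikes at (267,265), (257,295) and (299,160). Only the orange one stands on a dark base, at about (0.478,-0.272). I'll fly over the mat and counter first, for wrist views of both.

Call:
{"fn": "carry_out", "kwargs": {
  "plan": [
    [[-1, -0.57, -0.2, 0, 0, 0], [-1, -0.57, -0.2, 0, 0, 0], [-1, -0.57, -0.2, 0, 0, 0], [-1, -0.57, -0.2, 0, 0, 0], [-1, -0.57, -0.2, 0, 0, 0], [-1, -0.57, -0.2, 0, 0, 0], [-1, -0.57, -0.2, 0, 0, 0], [-1, -0.57, -0.2, 0, 0, 0], [-1, -0.57, -0.2, 0, 0, 0], [-1, -0.57, -0.2, 0, 0, 0], [-1, -0.57, -0.2, 0, 0, 0], [-1, -0.57, -0.2, 0, 0, 0]]
  ]
}}

```text
time: 3.15
ee_pos: [0.4002, 0.4005, 0.2986]
tcp_rot: [0.0, 0.172, 0.985, 0.0]
ft_force: [0.3, 0.0, 0.1]
finger_gap: 0.0851
```

Call:
{"fn": "carry_out", "kwargs": {
  "plan": [
    [[-1, -0.57, 0, 0, 0, 0], [-1, -0.57, 0, 0, 0, 0], [-1, -0.57, 0, 0, 0, 0], [-1, -0.57, 0, 0, 0, 0]]
  ]
}}

```text
time: 3.65
ee_pos: [0.4599, 0.3305, 0.2985]
tcp_rot: [0.0, 0.172, 0.985, 0.0]
ft_force: [-0.2, -0.2, 0.1]
finger_gap: 0.0854
```

```bash
python3 - <<'E'
from h import *
s=arm.state(); print(s["time"],s["ee_pos"],s["tcp_rot"],s["q"])
raw=vision.camera("wrist"); cv2.imwrite("pics/w1.png",raw["pixels"]); print(np.round(raw["hand_eye"],3).tolist(),raw["fx"])
for q in ["mat","lever_pivot","lever_tab","counter"]:
    print(q,[(np.round(d["location"],4).tolist(),round(d["p"],2)) for d in nets.pinpoint(raw,q)][:3])
E
```

```text
3.65 [0.45992217 0.33049865 0.29851696] [3.66071026e-05 1.71649291e-01 9.85158115e-01 8.93990193e-05] [-0.78614841  0.34313904  0.10698171  1.71796776 -0.04076064  1.08245947
  0.55955409]
[[0.001, 0.96, 0.28, 0.069], [1.0, -0.001, -0.0, 0.001], [-0.0, 0.28, -0.96, -0.124], [0.0, 0.0, 0.0, 1.0]] 289.7492530233237
mat [([0.5337, 0.2203, -0.0034], 0.68)]
lever_pivot [([0.5094, -0.0303, 0.061], 0.63)]
lever_tab [([0.4689, 0.0154, 0.0813], 0.9)]
counter [([0.5117, -0.0314, 0.0001], 0.86)]
```

View pics/w1.png

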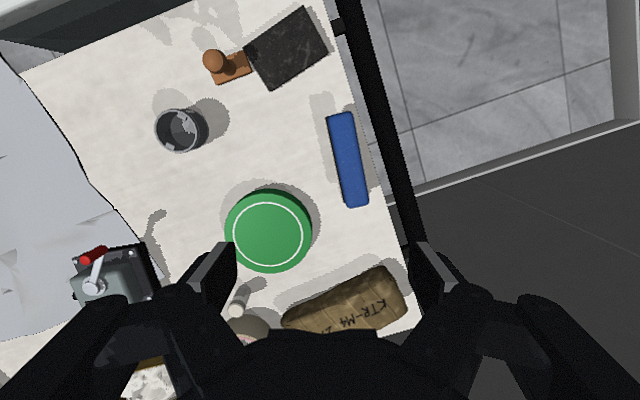

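```bash
cat >> h.py <<'E'
def ell(c,mask,z):
    cs,_=cv2.findContours(mask.astype(np.uint8),cv2.RETR_EXTERNAL,cv2.CHAIN_APPROX_NONE)
    k=max(cs,key=cv2.contourArea)[:,0].astype(float)
    P=ray(c,k,z)[:,:2]
    A=np.c_[2*P,np.ones(len(P))]; x=np.linalg.lstsq(A,(P**2).sum(1),rcond=None)[0]
    return x[:2],np.sqrt(x[2]+x[:2]@x[:2]),k.mean(0)
E
python3 - <<'E'
from h import *
c=wrist(); im=c["pixels"]; hsv=cv2.cvtColor(im,cv2.COLOR_BGR2HSV)
g=cv2.inRange(hsv,(45,90,40),(75,255,255)); ring=(g==0)&(np.min(im,axis=2)>150)
m=np.zeros_like(g); cs,_=cv2.findContours(g,cv2.RETR_EXTERNAL,cv2.CHAIN_APPROX_NONE); cv2.drawContours(m,[max(cs,key=cv2.contourArea)],-1,1,-1)
m=cv2.erode(m,np.ones((5,5)))
print("ring",ell(c,(ring&(m>0)),.028)[:3])
print("green",ell(c,g>0,.028))
r=cv2.inRange(hsv,(0,150,60),(6,255,255))|cv2.inRange(hsv,(174,150,60),(180,255,255))
cs,_=cv2.findContours(r,cv2.RETR_EXTERNAL,cv2.CHAIN_APPROX_NONE)
for k in cs:
  if cv2.contourArea(k)>20: print("red",k[:,0].min(0),k[:,0].max(0))
print(ray(c,[[93,287]],.07), proj(c,[[.512,-.031,.07],[.465,.0135,.096],[.465,.0135,.064]]))
cv2.imwrite("pics/w1c.png",cv2.resize(im[220:330,50:180],None,fx=5,fy=5,interpolation=cv2.INTER_CUBIC))
E
```

```text
Traceback (most recent call last):
  File "h.py", line 24, in ell
    k=max(cs,key=cv2.contourArea)[:,0].astype(float)
      ~~~^^^^^^^^^^^^^^^^^^^^^^^^
ValueError: max() iterable argument is empty
```

```bash
python3 - <<'E'
from h import *
c=wrist(); im=c["pixels"]; hsv=cv2.cvtColor(im,cv2.COLOR_BGR2HSV)
g=cv2.inRange(hsv,(45,90,40),(75,255,255))
cs,_=cv2.findContours(g,cv2.RETR_EXTERNAL,cv2.CHAIN_APPROX_NONE); m=np.zeros_like(g); cv2.drawContours(m,[max(cs,key=cv2.contourArea)],-1,1,-1)
m=cv2.erode(m,np.ones((9,9)))
ys,xs=np.where((m>0)&(hsv[...,1]<120)); print(len(xs))
P=ray(c,np.c_[xs,ys],.028)[:,:2]; A=np.c_[2*P,np.ones(len(P))]; x=np.linalg.lstsq(A,(P**2).sum(1),rcond=None)[0]
print("ring",x[:2],np.sqrt(x[2]+x[:2]@x[:2]))
print("green",ell(c,g>0,.028))
r=cv2.inRange(hsv,(0,150,60),(6,255,255))|cv2.inRange(hsv,(174,150,60),(180,255,255))
cs,_=cv2.findContours(r,cv2.RETR_EXTERNAL,cv2.CHAIN_APPROX_NONE)
for k in cs:
  if cv2.contourArea(k)>20: print("red",k[:,0].min(0),k[:,0].max(0))
print(ray(c,[[93,287]],.07), proj(c,[[.512,-.031,.07],[.465,.0135,.096],[.465,.0135,.064]]))
cv2.imwrite("pics/w1c.png",cv2.resize(im[220:330,50:180],None,fx=5,fy=5,interpolation=cv2.INTER_CUBIC))
E
```

```text
0Traceback (most recent call last):
  File "<stdin>", line 7, in <module>
  File "h.py", line 15, in ray
    n=cv2.undistortPoints(np.array(uv,float).reshape(-1,1,2),K,np.array(c["D"],float))[:,0]
      ~~~~~~~~~~~~~~~~~~~^^^^^^^^^^^^^^^^^^^^^^^^^^^^^^^^^^^^^^^^^^^^^^^^^^^^^^^^^^^^^
cv2.error: OpenCV(4.12.0) /io/opencv/modules/calib3d/src/undistort.dispatch.cpp:347: error: (-215:Assertion failed) CV_IS_MAT(_src) && CV_IS_MAT(_dst) && (_src->rows == 1 || _src->cols == 1) && (_dst->rows == 1 || _dst->cols == 1) && _src->cols + _src->rows - 1 == _dst->rows + _dst->cols - 1 && (CV_MAT_TYPE(_src->type) == CV_32FC2 || CV_MAT_TYPE(_src->type) == CV_64FC2) && (CV_MAT_TYPE(_dst->type) == CV_32FC2 || CV_MAT_TYPE(_dst->type) == CV_64FC2) in function 'cvUndistortPointsInternal'
```

```bash
python3 - <<'E'
from h import *
import pickle
c=wrist(); pickle.dump(c,open("w1.pkl","wb"))
im=c["pixels"]; hsv=cv2.cvtColor(im,cv2.COLOR_BGR2HSV)
print(hsv[230,225:312].tolist()[::3])
cv2.imwrite("pics/w1c.png",cv2.resize(im[220:330,50:180],None,fx=5,fy=5,interpolation=cv2.INTER_CUBIC))
print(ray(c,[[93,287]],.07), proj(c,[[.512,-.031,.07],[.465,.0135,.096],[.465,.0135,.064],[.5335,.2195,.028]]))
E
```

```text
[[67, 127, 165], [66, 122, 163], [69, 40, 199], [67, 145, 155], [68, 128, 159], [68, 125, 161], [67, 129, 158], [67, 129, 160], [67, 131, 156], [68, 128, 158], [68, 131, 156], [67, 127, 156], [67, 132, 153], [68, 133, 153], [67, 133, 151], [67, 132, 153], [68, 136, 148], [67, 135, 149], [67, 133, 148], [67, 134, 150], [67, 133, 149], [68, 135, 149], [68, 138, 146], [67, 138, 146], [68, 151, 140], [60, 7, 219], [68, 144, 142], [67, 138, 144], [68, 159, 104]]
[[ 0.51091472 -0.02049966  0.07      ]] [[ 86.71598155 289.9098871 ]
 [ 80.98796085 261.02814767]
 [100.09334683 249.03113111]
 [265.95729576 234.45103368]]
```

View pics/w1c.png

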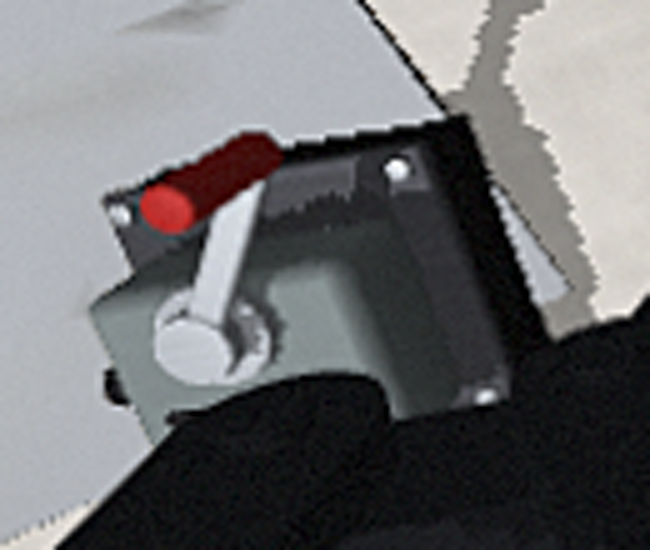

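```bash
python3 - <<'E'
from h import *
import pickle
c=pickle.load(open("w1.pkl","rb"))
im=c["pixels"]; hsv=cv2.cvtColor(im,cv2.COLOR_BGR2HSV)
yy,xx=np.mgrid[:400,:640]; d=np.hypot(xx-266,yy-234)
ys,xs=np.where((d<42)&(hsv[...,1]<80)&(hsv[...,2]>160)); print(len(xs))
P=ray(c,np.c_[xs,ys],.028)[:,:2]
for i in range(3):
  A=np.c_[2*P,np.ones(len(P))]; x=np.linalg.lstsq(A,(P**2).sum(1),rcond=None)[0]
  r=np.sqrt(x[2]+x[:2]@x[:2]); print("ring",x[:2],r,len(P)); P=P[abs(np.hypot(*(P-x[:2]).T)-r)<.004]
print("tab",ray(c,[[83.4,262]],.096),"piv",ray(c,[[88.6,290]],.072))
E
```

```text
530
ring [0.53960022 0.21612423] 0.05265956808712142 530
ring [0.53665965 0.21844564] 0.050942039700144964 328
ring [0.53665965 0.21844564] 0.050942039700144964 328
tab [[0.467174   0.01552809 0.096     ]] piv [[ 0.51232561 -0.02648197  0.072     ]]
```

Call:
{"fn": "carry_out", "kwargs": {
  "plan": [
    [[-0.393, -1, 0, 0, 0, 0], [-0.393, -1, 0, 0, 0, 0], [-0.393, -1, 0, 0, 0, 0], [-0.393, -1, 0, 0, 0, 0], [-0.393, -1, 0, 0, 0, 0], [-0.393, -1, 0, 0, 0, 0], [-0.393, -1, 0, 0, 0, 0], [-0.393, -1, 0, 0, 0, 0], [-0.393, -1, 0, 0, 0, 0], [-0.393, -1, 0, 0, 0, 0], [-0.393, -1, 0, 0, 0, 0]]
  ]
}}

```text
time: 5.42
ee_pos: [0.4661, 0.0941, 0.2984]
tcp_rot: [0.0, 0.172, 0.985, 0.0]
ft_force: [0.4, 0.6, -0.1]
finger_gap: 0.0854
```

```bash
python3 - <<'E'
from h import *
import pickle
c=wrist(); pickle.dump(c,open("w2.pkl","wb")); cv2.imwrite("pics/w2.png",c["pixels"])
s=arm.state(); print(s["time"],s["ee_pos"],s["q"])
print(proj(c,[[.512,-.028,.072],[.467,.0155,.096]]))
E
```

```text
5.475 [0.46616295 0.09087257 0.29836687] [-0.49031269  0.17754372  0.22942534  1.94242624 -0.04527282  1.02699181
  0.98120221]
[[245.05601932 231.15834825]
 [258.23328021 194.517048  ]]
```

View pics/w2.png

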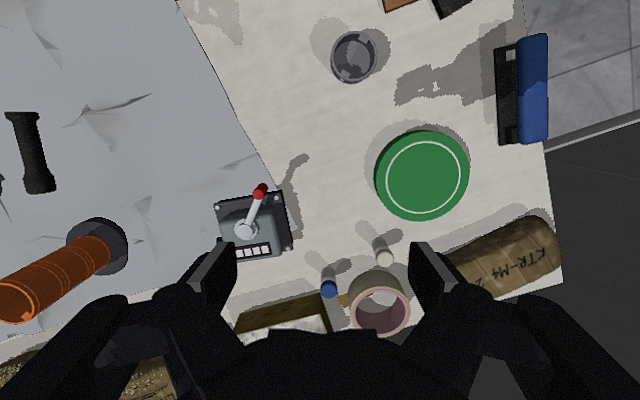

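```bash
python3 - <<'E'
from h import *
import pickle
c=pickle.load(open("w2.pkl","rb")); im=c["pixels"]
cv2.imwrite("pics/w2c.png",cv2.resize(im[170:270,205:305],None,fx=6,fy=6,interpolation=cv2.INTER_CUBIC))
hsv=cv2.cvtColor(im,cv2.COLOR_BGR2HSV)
yy,xx=np.mgrid[:400,:640]; d=np.hypot(xx-425,yy-176)
ys,xs=np.where((d<42)&(hsv[...,1]<80)&(hsv[...,2]>160))
P=ray(c,np.c_[xs,ys],.028)[:,:2]
for i in range(4):
  A=np.c_[2*P,np.ones(len(P))]; x=np.linalg.lstsq(A,(P**2).sum(1),rcond=None)[0]
  r=np.sqrt(x[2]+x[:2]@x[:2]); P=P[abs(np.hypot(*(P-x[:2]).T)-r)<.004]
print("ring",x[:2],r,len(P))
E
```

```text
ring [0.53634671 0.21887989] 0.05063595745245601 389
```

View pics/w2c.png

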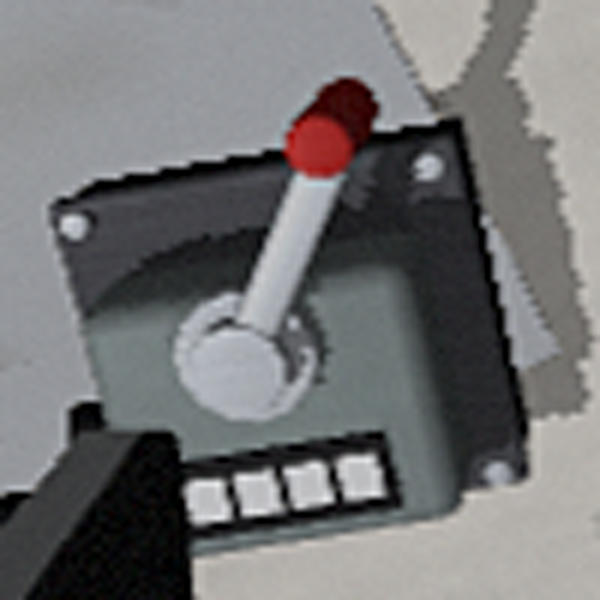

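Call:
{"fn": "carry_out", "kwargs": {
  "plan": [
    [[-0.393, -1, 0, 0, 0, 0], [-0.393, -1, 0, 0, 0, 0], [-0.393, -1, 0, 0, 0, 0], [-0.393, -1, 0, 0, 0, 0], [-0.393, -1, 0, 0, 0, 0], [-0.393, -1, 0, 0, 0, 0], [-0.393, -1, 0, 0, 0, 0], [-0.393, -1, 0, 0, 0, 0], [-0.393, -1, 0, 0, 0, 0], [-0.393, -1, 0, 0, 0, 0], [-0.393, -1, 0, 0, 0, 0], [0, 0, 0, 0, 0, 0]]
  ]
}}

```text
time: 6.98
ee_pos: [0.4729, -0.1422, 0.2984]
tcp_rot: [0.0, 0.173, 0.985, -0.0]
ft_force: [-0.4, 0.1, -0.1]
finger_gap: 0.0853
```

```bash
python3 - <<'E'
from h import *
import pickle
c=wrist(); pickle.dump(c,open("w3.pkl","wb")); cv2.imwrite("pics/w3.png",c["pixels"])
s=arm.state(); print(s["time"],s["ee_pos"],s["q"])
print(proj(c,[[.478,-.272,.148]]))
E
```

```text
7.025 [ 0.47300271 -0.14081711  0.29826367] [-0.14323944  0.21798468  0.39927804  1.90782916 -0.09825918  1.03468948
  1.52257174]
[[203.10386441 229.2673195 ]]
```

View pics/w3.png

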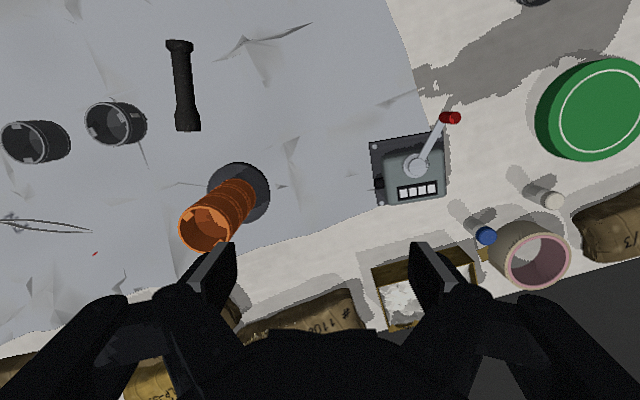

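```bash
python3 - <<'E'
from h import *
import pickle
c=pickle.load(open("w3.pkl","rb")); im=c["pixels"].copy()
for (x,y) in [(.478,-.272),(.478,-.276)]:
  t=np.linspace(0,2*np.pi,60)
  p=proj(c,np.c_[x+.027*np.cos(t),y+.027*np.sin(t),0*t+.148])
  print(p.min(0),p.max(0))
o=im[150:270,160:290]
cv2.imwrite("pics/w3c.png",cv2.resize(o,None,fx=5,fy=5,interpolation=cv2.INTER_CUBIC))
c2=pickle.load(open("w2.pkl","rb"))
print("piv",ray(c2,[[244.2,232]],.072),"tab",ray(c2,[[258.3,194.7]],.096))
E
```

```text
[176.22262924 204.13569183] [229.74961156 253.15727131]
[172.68682951 205.4359602 ] [226.18095139 254.33903251]
piv [[ 0.51271337 -0.02953567  0.072     ]] tab [[0.46723239 0.01548498 0.096     ]]
```

View pics/w3c.png

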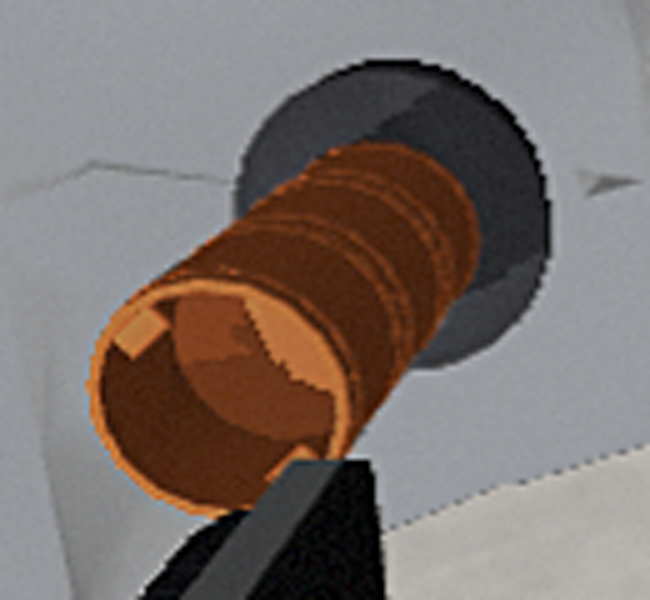

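The crop shows the orange stack with its open rim at about (206,230), standing on the dark base. It fits (0.4795,-0.271). I'm approaching it now.

Call:
{"fn": "carry_out", "kwargs": {
  "plan": [
    [[-0.417, -1, 0, 0, 0, 0], [-0.417, -1, 0, 0, 0, 0], [-0.417, -1, 0, 0, 0, 0], [-0.417, -1, 0.3, 0, 0, 0], [-0.417, -1, 0.5, 0, 0, 0], [-0.417, -1, 0.6, 0, 0, 0], [0, 0, 1, 0, 0, 0], [0, 0, 1, 0, 0, 0], [0, 0, 1, 0, 0, 0], [0, 0, 0.5, 0, 0, 0], [0, 0, 0, 0, 0, 0]]
  ]
}}

```text
time: 8.4
ee_pos: [0.4798, -0.2696, 0.1999]
tcp_rot: [-0.001, 0.171, 0.985, 0.0]
ft_force: [0.1, -1.0, 0.2]
finger_gap: 0.0848
```

```bash
python3 - <<'E'
from h import *
c=wrist(); cv2.imwrite("pics/w4.png",c["pixels"])
s=arm.state(); print(s["time"],s["ee_pos"],s["tcp_rot"],s["q"])
t=np.linspace(0,2*np.pi,60); x,y=.4795,-.271
p=proj(c,np.c_[x+.027*np.cos(t),y+.027*np.sin(t),0*t+.148]); print(p.min(0),p.max(0))
im=c["pixels"].copy(); cv2.polylines(im,[p.astype(int)],True,(255,255,0),1); cv2.imwrite("pics/w4b.png",im)
E
```

```text
8.45 [ 0.48010679 -0.27008114  0.20055612] [7.43197072e-05 1.71222596e-01 9.85232362e-01 9.65503334e-05] [ 0.10872591  0.45389849  0.41840989  1.86825068 -0.23599975  0.86780997
  1.86980008]
[276.63800111 179.84578508] [359.93601144 257.74524111]
```

View pics/w4b.png

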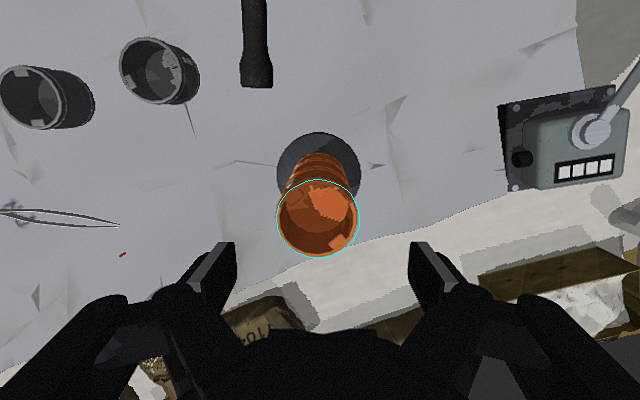

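Call:
{"fn": "carry_out", "kwargs": {
  "plan": [
    [[0, 0, 1, 0, 0, 0], [0, 0, 1, 0, 0, 0], [0, 0, 1, 0, 0, 0], [0, 0, 0.5, 0, 0, 0], [0, 0, 0, 0, 0, 0]]
  ]
}}

```text
time: 9.07
ee_pos: [0.4799, -0.2704, 0.1304]
tcp_rot: [-0.0, 0.171, 0.985, 0.0]
ft_force: [0.2, -0.8, 0.3]
finger_gap: 0.0855
```

Call:
{"fn": "carry_out", "kwargs": {
  "plan": [
    [[0, 0, 0, 0, 0, 0], [0, 0, 0, 0, 0, 0], [0, 0, 0, 0, 0, 0], [0, 0, 0, 0, 0, 0], [0, 0, 0, 0, 0, 0]]
  ],
  "jaw": 0.4
}}

```text
time: 9.7
ee_pos: [0.4802, -0.2715, 0.1317]
tcp_rot: [0.001, 0.172, 0.985, -0.001]
ft_force: [-2.2, -0.6, 7.2]
finger_gap: 0.0527
```

```bash
python3 - <<'E'
from h import *
c=wrist(); cv2.imwrite("pics/w5.png",c["pixels"]); s=arm.state(); print(s["time"],s["ee_pos"],s["finger_gap"],s["ft_force"],s["moment"])
d=vision.camera("side"); cv2.imwrite("pics/s5.png",cv2.resize(d["pixels"][180:280,260:390],None,fx=6,fy=6,interpolation=cv2.INTER_CUBIC))
E
```

```text
9.75 [ 0.48020546 -0.27150035  0.13167204] 0.05318013083865466 [-2.18342869 -0.33636441  6.36297798] [-0.2401878   0.46670527 -0.02836845]
```

View pics/w5.png

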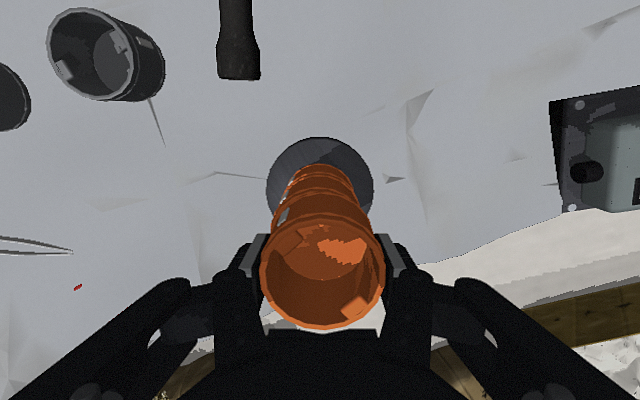

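View pics/s5.png

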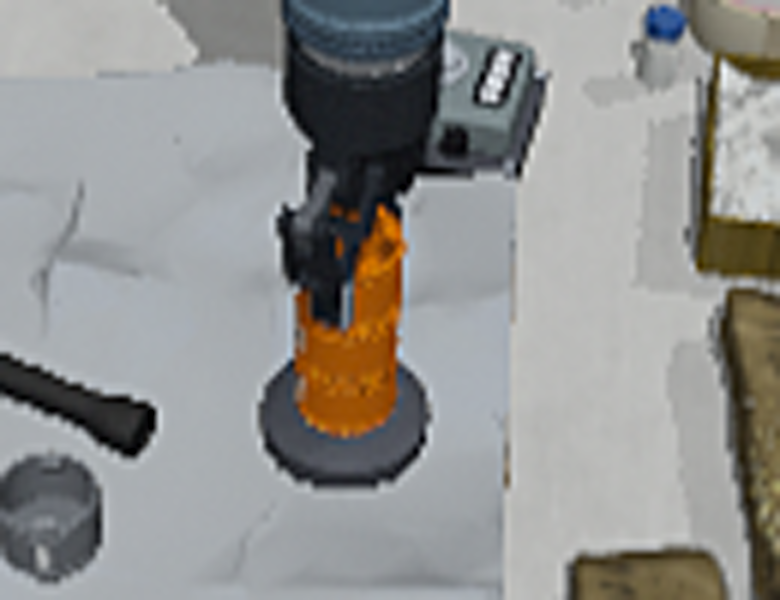

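Call:
{"fn": "carry_out", "kwargs": {
  "plan": [
    [[0, 0, -0.1, 0, 0, 0], [0, 0, 0, 0, 0, 0], [0, 0, 0, 0, 0, 0]]
  ]
}}

```text
time: 10.18
ee_pos: [0.4797, -0.2706, 0.1324]
tcp_rot: [-0.0, 0.172, 0.985, -0.0]
ft_force: [-1.3, -0.7, 1.2]
finger_gap: 0.0526
```

Call:
{"fn": "carry_out", "kwargs": {
  "plan": [
    [[0, 0, 0, 0, 0, 0.06], [0, 0, 0, 0, 0, 0.08], [0, 0, 0, 0, 0, 0.08], [0, 0, 0, 0, 0, 0.03], [0, 0, 0, 0, 0, 0]]
  ]
}}

```text
time: 10.8
ee_pos: [0.4794, -0.2699, 0.1319]
tcp_rot: [-0.001, 0.409, 0.912, 0.0]
ft_force: [-2.1, 0.3, -1.2]
finger_gap: 0.053
```

Call:
{"fn": "carry_out", "kwargs": {
  "plan": [
    [[0, 0, 0, 0, 0, 0.07], [0, 0, 0, 0, 0, 0.08], [0, 0, 0, 0, 0, 0.08], [0, 0, 0, 0, 0, 0.08], [0, 0, 0, 0, 0, 0.08], [0, 0, 0, 0, 0, 0.08], [0, 0, 0, 0, 0, 0.06], [0, 0, 0, 0, 0, 0.02], [0, 0, 0, 0, 0, 0]]
  ]
}}

```text
time: 11.92
ee_pos: [0.4781, -0.2727, 0.1322]
tcp_rot: [0.001, 0.826, 0.563, -0.002]
ft_force: [-4.5, -6.2, -1.3]
finger_gap: 0.0527
```

```bash
python3 - <<'E'
from h import *
c=wrist(); cv2.imwrite("pics/w6.png",c["pixels"]); s=arm.state(); print(s["time"],s["ee_pos"],s["tcp_rot"],s["finger_gap"],s["ft_force"],s["moment"],s["q"])
E
```

```text
11.975 [ 0.47810393 -0.27273384  0.1322128 ] [ 8.19820359e-04  8.26235088e-01  5.63322160e-01 -1.74706275e-03] 0.053056432256609526 [-5.39233576 -5.86283071 -2.25165915] [-1.36221222  1.13308525  0.09856356] [-0.13936016  0.66886279  0.7887686   1.92570701 -0.6411031   0.81802972
  0.62693293]
```

View pics/w6.png

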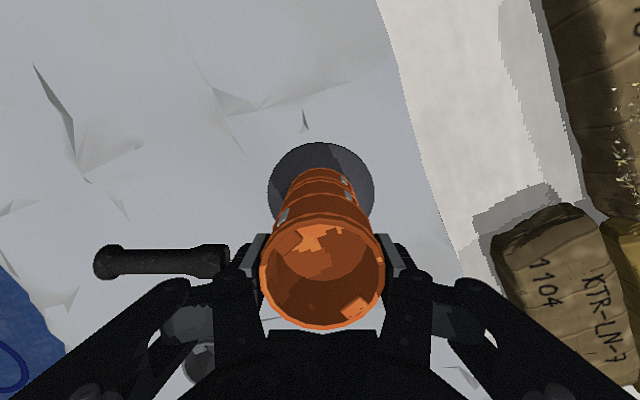

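Call:
{"fn": "carry_out", "kwargs": {
  "plan": [
    [[0, 0, -0.3, 0, 0, 0], [0, 0, -0.5, 0, 0, 0], [0, 0, -0.5, 0, 0, 0], [0, 0, 0, 0, 0, 0]]
  ]
}}

```text
time: 12.48
ee_pos: [0.4808, -0.2703, 0.1591]
tcp_rot: [0.001, 0.826, 0.564, 0.001]
ft_force: [-0.2, 0.1, -0.9]
finger_gap: 0.0532
```

Call:
{"fn": "carry_out", "kwargs": {
  "plan": [
    [[0, 0, -1, 0, 0, 0], [0, 0, -1, 0, 0, 0], [0, 0, -1, 0, 0, 0], [0, 0, -1, 0, 0, 0], [0, 0, 0, 0, 0, 0]]
  ]
}}

```text
time: 13.1
ee_pos: [0.4807, -0.271, 0.2402]
tcp_rot: [0.001, 0.826, 0.563, 0.001]
ft_force: [0.2, -0.1, -0.9]
finger_gap: 0.0533
```

```bash
python3 - <<'E'
from h import *
c=wrist(); cv2.imwrite("pics/w7.png",c["pixels"]); s=arm.state(); print(s["time"],s["ee_pos"],s["tcp_rot"],s["q"])
Rm=R.from_quat(np.roll(s["tcp_rot"],-1)).as_matrix()
print(Rm.T@(np.array([.5365,.2187,s["ee_pos"][2]])-s["ee_pos"])/.02)
d=vision.camera("side"); cv2.imwrite("pics/s7.png",cv2.resize(d["pixels"][150:280,230:390],None,fx=5,fy=5,interpolation=cv2.INTER_CUBIC))
E
```

```text
13.15 [ 0.48019198 -0.27047954  0.23896641] [4.83136372e-04 8.26114160e-01 5.63502333e-01 5.30202263e-04] [-0.24592905  0.52733475  0.92601506  1.8533437  -0.49586537  1.00950469
  0.51498164]
[ 2.37995877e+01 -6.30457505e+00 -9.09878872e-04]
```

View pics/s7.png

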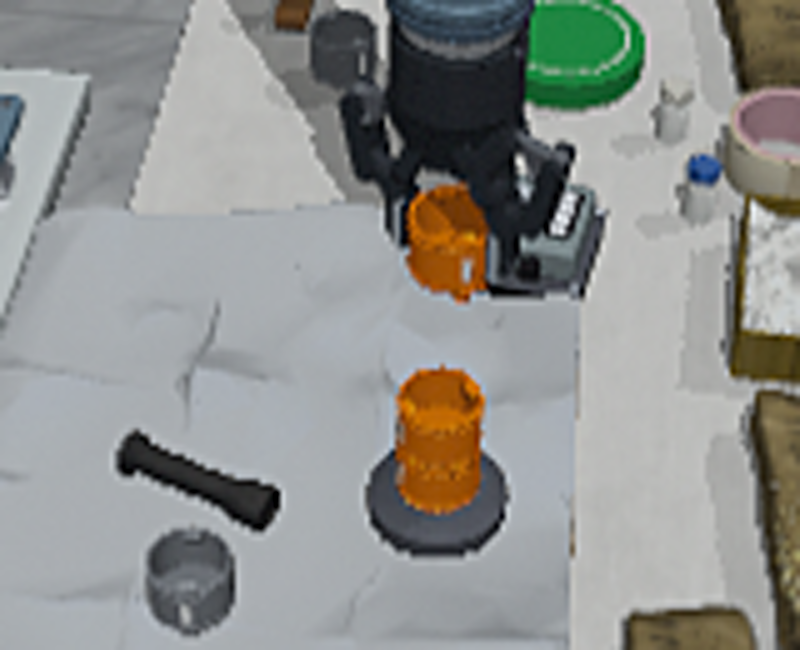

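View pics/w7.png

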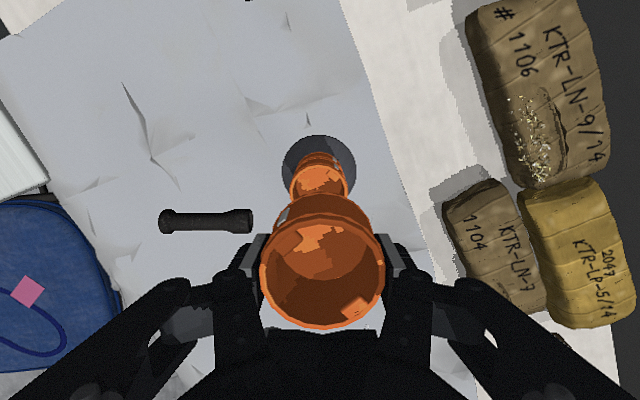

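Call:
{"fn": "carry_out", "kwargs": {
  "plan": [
    [[0.6, -0.16, 0, 0, 0, 0], [0.99, -0.262, 0, 0, 0, 0], [0.99, -0.262, 0, 0, 0, 0], [0.99, -0.262, 0, 0, 0, 0], [0.99, -0.262, 0, 0, 0, 0], [0.99, -0.262, 0, 0, 0, 0], [0.99, -0.262, 0, 0, 0, 0], [0.99, -0.262, 0, 0, 0, 0], [0.99, -0.262, 0, 0, 0, 0], [0.99, -0.262, 0, 0, 0, 0], [0.99, -0.262, 0, 0, 0, 0], [0.99, -0.262, 0, 0, 0, 0]]
  ]
}}

```text
time: 14.7
ee_pos: [0.5065, -0.0327, 0.2376]
tcp_rot: [-0.001, 0.826, 0.564, -0.001]
ft_force: [-1.0, 0.4, -1.3]
finger_gap: 0.053
```

Call:
{"fn": "carry_out", "kwargs": {
  "plan": [
    [[0.99, -0.262, 0, 0, 0, 0], [0.99, -0.262, 0, 0, 0, 0], [0.99, -0.262, 0, 0, 0, 0], [0.99, -0.262, 0, 0, 0, 0], [0.99, -0.262, 0, 0, 0, 0], [0.99, -0.262, 0, 0, 0, 0], [0.99, -0.262, 0, 0, 0, 0], [0.99, -0.262, 0, 0, 0, 0], [0.99, -0.262, 0, 0, 0, 0], [0.99, -0.262, 0, 0, 0, 0], [0.8, -0.22, 0, 0, 0, 0], [0, 0, 0, 0, 0, 0]]
  ]
}}

```text
time: 16.2
ee_pos: [0.5324, 0.1872, 0.2381]
tcp_rot: [0.0, 0.826, 0.564, -0.0]
ft_force: [-0.2, -0.8, -1.5]
finger_gap: 0.0532
```

```bash
python3 - <<'E'
from h import *
c=wrist(); cv2.imwrite("pics/w8.png",c["pixels"]); s=arm.state(); print(s["time"],s["ee_pos"],s["tcp_rot"],s["q"],s["finger_gap"])
Rm=R.from_quat(np.roll(s["tcp_rot"],-1)).as_matrix()
print(Rm.T@(np.array([.5365,.2187,s["ee_pos"][2]])-s["ee_pos"])/.02)
im=c["pixels"].copy(); t=np.linspace(0,2*np.pi,60)
p=proj(c,np.c_[.5365+.0508*np.cos(t),.2187+.0508*np.sin(t),0*t+.028]); cv2.polylines(im,[p.astype(int)],True,(255,0,255),1); cv2.imwrite("pics/w8.png",im)
E
```

```text
16.25 [0.53240291 0.18572249 0.23819136] [ 2.71456440e-04  8.26033366e-01  5.63621118e-01 -1.99071480e-04] [-1.08594958  0.56016766  0.93531381  1.82066994 -0.52150975  1.02968913
 -0.31693579] 0.05295107237640324
[ 1.61003599e+00 -4.10534590e-01 -1.11415968e-03]
```

View pics/w8.png

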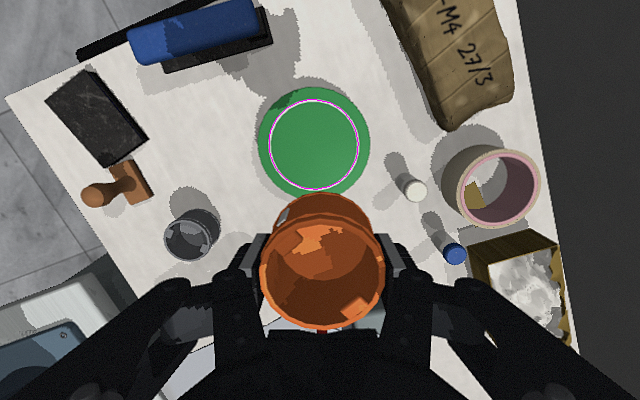

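Call:
{"fn": "carry_out", "kwargs": {
  "plan": [
    [[0.8, -0.2, 0, 0, 0, 0], [0.81, -0.21, 0, 0, 0, 0], [0, 0, 1, 0, 0, 0], [0, 0, 1, 0, 0, 0], [0, 0, 1, 0, 0, 0], [0, 0, 1, 0, 0, 0], [0, 0, 1, 0, 0, 0], [0, 0, 1, 0, 0, 0], [0, 0, 1, 0, 0, 0], [0, 0, 0.7, 0, 0, 0], [0, 0, 0.4, 0, 0, 0], [0, 0, 0, 0, 0, 0]]
  ]
}}

```text
time: 17.75
ee_pos: [0.5365, 0.2185, 0.076]
tcp_rot: [0.0, 0.826, 0.563, -0.0]
ft_force: [0.2, -0.7, -0.1]
finger_gap: 0.053
```

Call:
{"fn": "carry_out", "kwargs": {
  "plan": [
    [[0, 0, 0, 0, 0, 0]]
  ]
}}

```text
time: 17.88
ee_pos: [0.5371, 0.2187, 0.0769]
tcp_rot: [0.0, 0.826, 0.563, 0.001]
ft_force: [-0.0, -0.3, -0.1]
finger_gap: 0.0532
```

Call:
{"fn": "carry_out", "kwargs": {
  "plan": [
    [[0, 0, 0.3, 0, 0, 0], [0, 0, 0.15, 0, 0, 0], [0, 0, 0, 0, 0, 0]]
  ]
}}

```text
time: 18.25
ee_pos: [0.5363, 0.2185, 0.067]
tcp_rot: [-0.0, 0.826, 0.563, -0.0]
ft_force: [0.5, -0.4, -1.1]
finger_gap: 0.0533
```

Call:
{"fn": "carry_out", "kwargs": {
  "plan": [
    [[0, 0, 0.1, 0, 0, 0], [0, 0, 0, 0, 0, 0]]
  ]
}}

```text
time: 18.5
ee_pos: [0.5365, 0.2185, 0.0652]
tcp_rot: [0.0, 0.826, 0.563, -0.0]
ft_force: [-0.2, -0.8, -1.4]
finger_gap: 0.053
```

Call:
{"fn": "carry_out", "kwargs": {
  "plan": [
    [[0, 0, 0.05, 0, 0, 0], [0, 0, 0, 0, 0, 0]]
  ]
}}

```text
time: 18.75
ee_pos: [0.5365, 0.2186, 0.0643]
tcp_rot: [-0.0, 0.826, 0.563, -0.0]
ft_force: [0.1, 1.0, 0.3]
finger_gap: 0.0532
```

Call:
{"fn": "carry_out", "kwargs": {
  "plan": [
    [[0, 0, 0.05, 0, 0, 0], [0, 0, 0, 0, 0, 0]]
  ]
}}

```text
time: 19.0
ee_pos: [0.5367, 0.2187, 0.0637]
tcp_rot: [-0.0, 0.826, 0.563, 0.0]
ft_force: [-1.5, 0.1, 4.8]
finger_gap: 0.053
```

Call:
{"fn": "carry_out", "kwargs": {
  "plan": [
    [[0, 0, 0, 0, 0, 0], [0, 0, 0, 0, 0, 0], [0, 0, 0, 0, 0, 0], [0, 0, 0, 0, 0, 0]]
  ],
  "jaw": 1.0
}}

```text
time: 19.5
ee_pos: [0.5365, 0.2186, 0.0633]
tcp_rot: [0.0, 0.826, 0.563, -0.0]
ft_force: [0.6, 0.4, 0.1]
finger_gap: 0.0858
```

Call:
{"fn": "carry_out", "kwargs": {
  "plan": [
    [[0, 0, -0.5, 0, 0, 0], [0, 0, -1, 0, 0, 0], [0, 0, -1, 0, 0, 0], [0, 0, -1, 0, 0, 0], [0, 0, -1, 0, 0, 0], [0, 0, -1, 0, 0, 0], [0, 0, 0, 0, 0, 0]]
  ]
}}

```text
time: 20.38
ee_pos: [0.5376, 0.2189, 0.1751]
tcp_rot: [0.0, 0.826, 0.563, 0.001]
ft_force: [0.6, 0.6, 0.1]
finger_gap: 0.0852
```

```bash
python3 - <<'E'
from h import *
c=wrist(); s=arm.state(); print(s["time"],s["ee_pos"],s["tcp_rot"],s["q"],s["finger_gap"])
im=c["pixels"].copy(); t=np.linspace(0,2*np.pi,60)
for r,z,x,y in [(.0508,.028,.5365,.2187),(.027,.08,.5365,.2187)]:
  p=proj(c,np.c_[x+r*np.cos(t),y+r*np.sin(t),0*t+z]); cv2.polylines(im,[p.astype(int)],True,(255,0,255),1)
cv2.imwrite("pics/w9.png",im)
d=vision.camera("side"); cv2.imwrite("pics/s9.png",cv2.resize(d["pixels"][110:230,270:420],None,fx=5,fy=5,interpolation=cv2.INTER_CUBIC))
E
```

```text
20.425 [0.53678211 0.21887179 0.17396424] [-4.38559592e-05  8.26153945e-01  5.63444133e-01  6.05267291e-04] [-1.06346792  0.66416545  0.85295479  1.82914978 -0.61570199  0.93490887
 -0.30625306] 0.08542493999211681
```

View pics/w9.png

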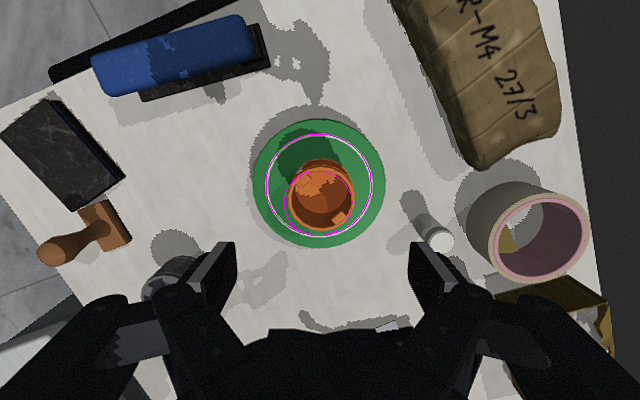

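View pics/s9.png

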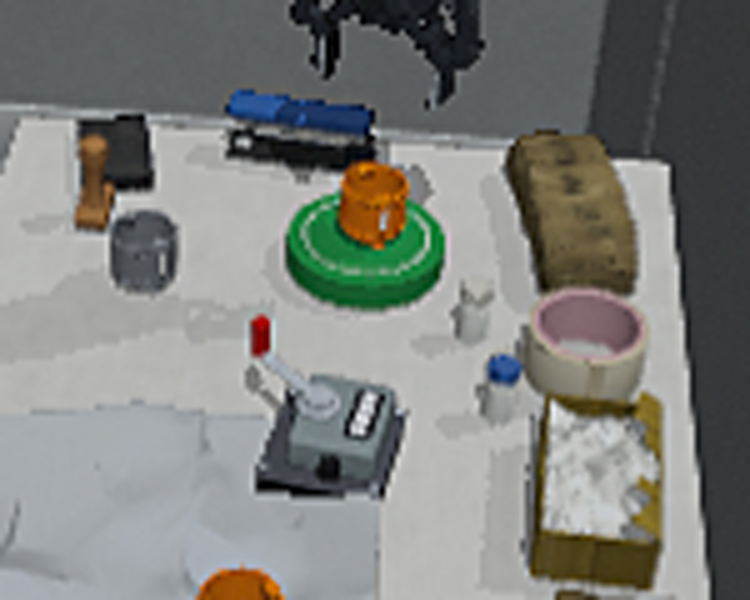

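Pot upright and centred in the ring, matching the overlay. Next the lever: close the jaws and hover behind the post.

Call:
{"fn": "carry_out", "kwargs": {
  "plan": [
    [[-0.915, 0.115, 0, 0, 0, 0], [-0.915, 0.115, 0, 0, 0, 0], [-0.915, 0.115, 0, 0, 0, 0], [-0.915, 0.115, 0, 0, 0, 0], [-0.915, 0.115, 0, 0, 0, 0], [-0.915, 0.115, 0, 0, 0, 0], [-0.915, 0.115, 0, 0, 0, 0], [-0.915, 0.115, 0, 0, 0, 0], [-0.915, 0.115, 0, 0, 0, 0], [-0.915, 0.115, 0, 0, 0, 0]]
  ],
  "jaw": 0
}}

```text
time: 21.72
ee_pos: [0.4908, 0.0386, 0.1733]
tcp_rot: [0.0, 0.826, 0.563, 0.0]
ft_force: [0.2, -0.8, -0.5]
finger_gap: 0.0003
```

Call:
{"fn": "carry_out", "kwargs": {
  "plan": [
    [[0, 0, 0, 0, 0, 0.067], [0, 0, 0, 0, 0, 0.067], [0, 0, 0, 0, 0, 0.067], [0, 0, 0, 0, 0, 0], [0, 0, 0, 0, 0, 0]]
  ]
}}

```text
time: 22.35
ee_pos: [0.491, 0.0396, 0.1733]
tcp_rot: [0.0, 0.922, 0.388, -0.0]
ft_force: [0.9, 0.9, 0.5]
finger_gap: -0.0001
```

```bash
python3 - <<'E'
from h import *
c=wrist(); s=arm.state(); print(s["time"],s["ee_pos"],s["tcp_rot"],s["q"],s["finger_gap"])
Rm=R.from_quat(np.roll(s["tcp_rot"],-1)).as_matrix(); print(Rm[:,0])
print("to start",Rm.T@(np.array([.4916,.0402,.093])-s["ee_pos"])/.02)
print(proj(c,[[.467,.0153,.096],[.467,.0153,.068],[.5125,-.0295,.072]]))
cv2.imwrite("pics/w10.png",c["pixels"])
E
```

```text
22.4 [0.49108807 0.03963949 0.17334144] [-5.06428527e-05  9.21673696e-01  3.87965968e-01  6.08551747e-05] [-0.9216058   0.57774495  0.99547081  2.05198289 -0.64838674  0.86172464
 -0.32527716] 8.842500609256117e-05
[6.98964807e-01 7.15156050e-01 1.51472634e-04]
to start [ 3.73253858e-02 -1.09811542e-03  4.01707787e+00]
[[319.81244305 253.76433585]
 [320.05746732 238.13087616]
 [395.32866405 240.52879477]]
```

View pics/w10.png

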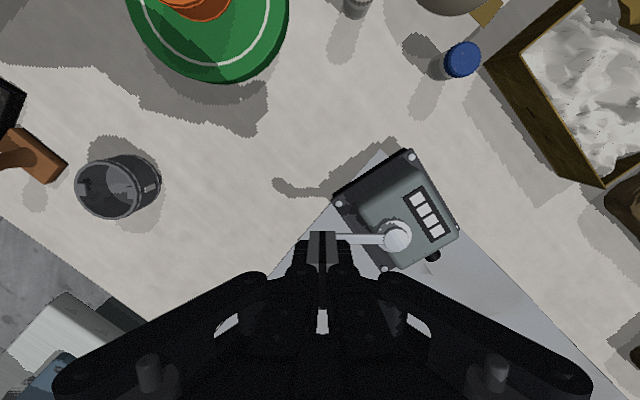

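Call:
{"fn": "carry_out", "kwargs": {
  "plan": [
    [[0, 0, 1, 0, 0, 0], [0, 0, 1, 0, 0, 0], [0, 0, 1, 0, 0, 0], [0, 0, 0.7, 0, 0, 0], [0, 0, 0.3, 0, 0, 0], [-0.3, 0, 0, 0, 0, 0], [-0.3, 0, 0, 0, 0, 0], [0, 0, 0, 0, 0, 0]]
  ]
}}

```text
time: 23.4
ee_pos: [0.4825, 0.0307, 0.0938]
tcp_rot: [-0.0, 0.922, 0.387, 0.0]
ft_force: [-0.2, -0.5, -0.2]
finger_gap: 0.0003
```

```bash
python3 - <<'E'
from h import *
s=arm.state(); print(s["time"],s["ee_pos"],s["ft_force"])
d=vision.camera("side"); cv2.imwrite("pics/s11.png",cv2.resize(d["pixels"][130:230,280:400],None,fx=6,fy=6,interpolation=cv2.INTER_CUBIC))
E
```

```text
23.4 [0.48245382 0.03074773 0.09375315] [-0.22590107 -0.54755609 -0.15900202]
```

View pics/s11.png

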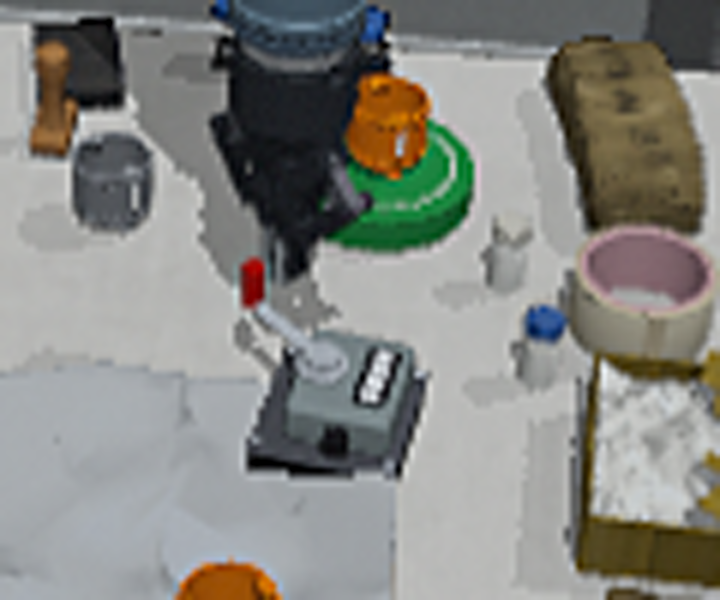

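Call:
{"fn": "carry_out", "kwargs": {
  "plan": [
    [[-0.2, 0, 0, 0, 0, 0], [-0.33, -0.075, 0, 0, 0, -0.05], [-0.33, -0.075, 0, 0, 0, -0.05], [-0.33, -0.075, 0, 0, 0, -0.05], [-0.33, -0.075, 0, 0, 0, -0.05], [-0.33, -0.075, 0, 0, 0, -0.05], [-0.33, -0.075, 0, 0, 0, -0.05], [0, 0, 0, 0, 0, 0]]
  ]
}}

```text
time: 24.45
ee_pos: [0.4519, -0.0006, 0.0933]
tcp_rot: [-0.001, 0.767, 0.642, 0.0]
ft_force: [-0.2, 2.4, -0.5]
finger_gap: 0.0001
```

```bash
python3 - <<'E'
from h import *
s=arm.state(); print(s["time"],s["ee_pos"],s["tcp_rot"],s["ft_force"])
c=wrist(); cv2.imwrite("pics/w12.png",c["pixels"])
d=vision.camera("side"); cv2.imwrite("pics/s12.png",cv2.resize(d["pixels"][130:230,280:400],None,fx=6,fy=6,interpolation=cv2.INTER_CUBIC))
E
```

```text
24.45 [ 0.45194347 -0.00063352  0.09329145] [-8.01116655e-04  7.66915354e-01  6.41747769e-01  4.63291033e-06] [-0.19653179  2.36618199 -0.47224266]
```

View pics/s12.png

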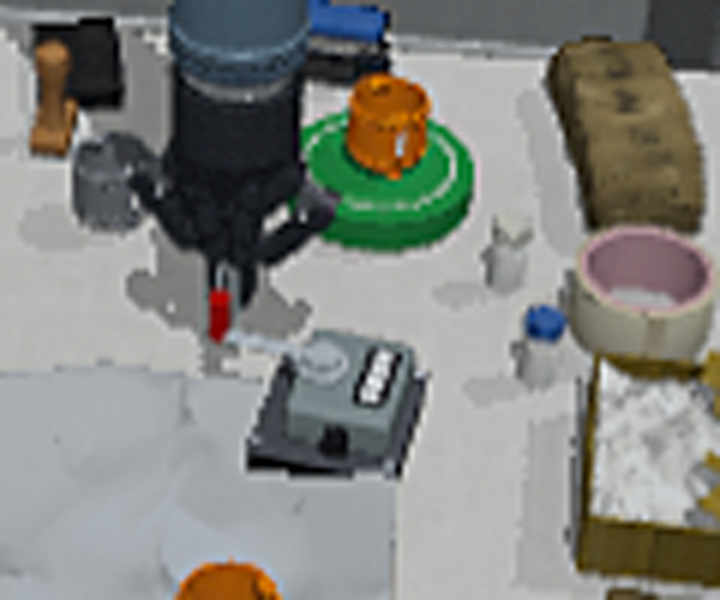

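Call:
{"fn": "carry_out", "kwargs": {
  "plan": [
    [[-0.33, -0.075, 0, 0, 0, -0.05], [-0.33, -0.075, 0, 0, 0, -0.05], [-0.33, -0.075, 0, 0, 0, -0.05], [-0.33, -0.075, 0, 0, 0, -0.05], [-0.33, -0.075, 0, 0, 0, -0.05], [-0.16, -0.035, 0, 0, 0, -0.025], [0, 0, 0, 0, 0, 0]]
  ]
}}

```text
time: 25.42
ee_pos: [0.4458, -0.0369, 0.0931]
tcp_rot: [-0.001, 0.564, 0.826, -0.0]
ft_force: [-2.8, 1.8, 0.7]
finger_gap: -0.0001
```

Call:
{"fn": "carry_out", "kwargs": {
  "plan": [
    [[-0.16, -0.035, 0, 0, 0, -0.025], [0, 0, 0, 0, 0, 0]]
  ]
}}

```text
time: 25.68
ee_pos: [0.4463, -0.04, 0.0931]
tcp_rot: [-0.001, 0.543, 0.84, -0.0]
ft_force: [-3.7, 1.8, 0.9]
finger_gap: -0.0
```

Call:
{"fn": "carry_out", "kwargs": {
  "plan": [
    [[-0.1, -0.02, 0, 0, 0, -0.015], [0, 0, 0, 0, 0, 0]]
  ]
}}

```text
time: 25.92
ee_pos: [0.4463, -0.041, 0.093]
tcp_rot: [-0.001, 0.53, 0.848, 0.0]
ft_force: [-4.0, 4.7, 2.4]
finger_gap: 0.0002
```

```bash
python3 - <<'E'
from h import *
s=arm.state(); print(s["time"],s["ee_pos"],s["tcp_rot"],s["ft_force"])
c=wrist(); cv2.imwrite("pics/w13.png",c["pixels"])
d=vision.camera("side"); cv2.imwrite("pics/s13.png",cv2.resize(d["pixels"][130:230,280:400],None,fx=6,fy=6,interpolation=cv2.INTER_CUBIC))
for a in [1.0,1.1,1.2]:
  t=np.radians(135.4)+a; print((proj(d,[[.5125+.065*np.cos(t),-.0295+.065*np.sin(t),.08]])-[280,130])*6)
E
```

```text
25.925 [ 0.44630958 -0.0409826   0.09302093] [-1.48820177e-03  5.29551591e-01  8.48276425e-01  6.92328608e-05] [-4.02503463  4.70293601  2.44970739]
[[212.13061488 345.95291849]]
[[214.01165089 353.08369739]]
[[216.98098555 360.11614052]]
```

View pics/s13.png

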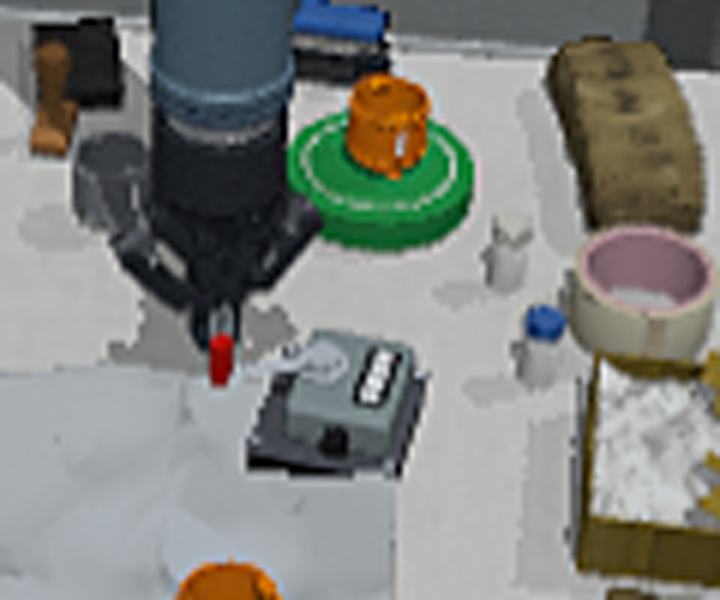

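View pics/w13.png

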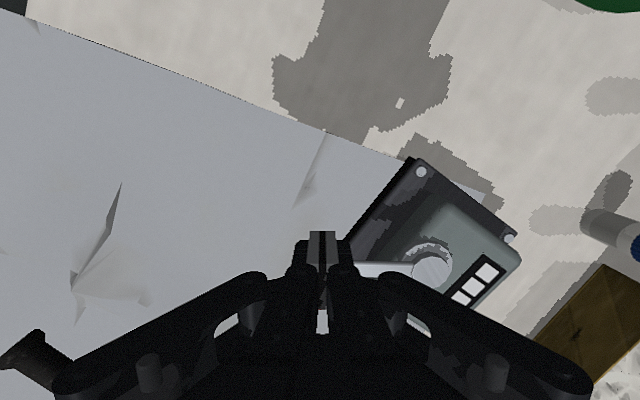

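Call:
{"fn": "carry_out", "kwargs": {
  "plan": [
    [[-0.1, 0, 0, 0, 0, 0], [0, 0, 0, 0, 0, 0]]
  ]
}}

```text
time: 26.28
ee_pos: [0.4464, -0.0414, 0.0929]
tcp_rot: [-0.003, 0.529, 0.848, 0.0]
ft_force: [-7.4, 9.7, 5.3]
finger_gap: -0.0004
```

Call:
{"fn": "carry_out", "kwargs": {
  "plan": [
    [[-0.1, 0, 0, 0, 0, 0], [0, 0, 0, 0, 0, 0]]
  ]
}}

```text
time: 26.52
ee_pos: [0.4465, -0.0418, 0.0928]
tcp_rot: [-0.004, 0.529, 0.849, 0.001]
ft_force: [-9.2, 12.7, 8.2]
finger_gap: 0.0
```

Call:
{"fn": "carry_out", "kwargs": {
  "plan": [
    [[0.25, 0, -0.2, 0, 0, 0], [0, 0, -1, 0, 0, 0], [0, 0, -1, 0, 0, 0], [0, 0, -1, 0, 0, 0], [0, 0, -1, 0, 0, 0], [0, 0, -1, 0, 0, 0], [0.5, 0, -1, 0, 0, 0], [0.5, 0, -1, 0, 0, 0], [0, 0, 0, 0, 0, 0], [0, 0, 0, 0, 0, 0], [0, 0, 0, 0, 0, 0], [0, 0, 0, 0, 0, 0]]
  ]
}}

```text
time: 28.02
ee_pos: [0.438, -0.0237, 0.2369]
tcp_rot: [-0.0, 0.53, 0.848, -0.0]
ft_force: [-0.6, 0.4, 0.9]
finger_gap: -0.0001
```

```bash
python3 - <<'E'
from h import *
s=arm.state(); print(s["time"],s["ee_pos"],s["ft_force"])
d=vision.camera("side"); cv2.imwrite("pics/s14.png",cv2.resize(d["pixels"][130:280,270:400],None,fx=4,fy=4,interpolation=cv2.INTER_CUBIC))
print((proj(d,[[.467,.0155,.08]])-[270,130])*4,[(np.round(x["location"],3),x["p"]) for x in nets.pinpoint(d,"lever_tab")][:2],[(np.round(x["location"],3),x["p"]) for x in nets.pinpoint(d,"pot")][:3])
E
```

```text
28.025 [ 0.43798365 -0.02371565  0.2368515 ] [-0.56184408  0.3869578   0.93736885]
[[207.3858237  190.02895423]] [(array([0.463, 0.015, 0.081]), 0.51)] [(array([ 0.321, -0.485,  0.004]), 0.85), (array([ 0.33 , -0.375,  0.006]), 0.79), (array([ 0.358,  0.176, -0.   ]), 0.46)]
```

View pics/s14.png

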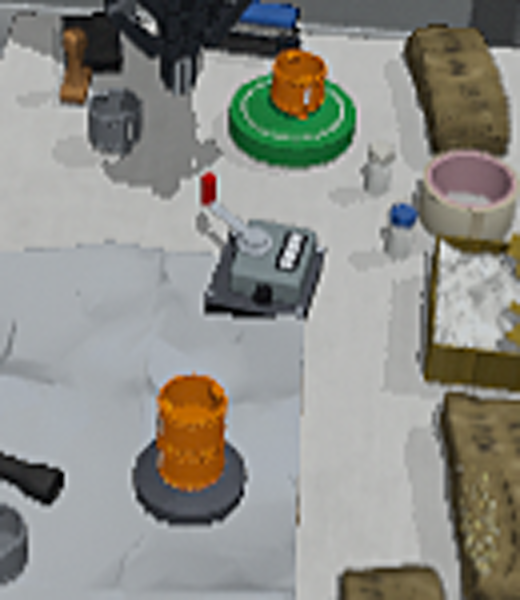

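Lever post is back at rest: seen at (208,188), expected (207,190). The pot is upright inside the ring, the vials and stamp haven't moved, and the arm is clear.

```bash
python3 - <<'E'
from h import *
print(arm.close_job())
E
```

```text
the job is handed in; nothing more can be done
None
```

I moved the top orange pot onto the green stand, then logged it on the tally counter. I handed the job in at about 28 s of the 64 s allowed.

- **Pot:** I gripped it by the body, turned it about 92° and lifted it straight off with no drag. I set it down with light contact (about 5 N) and let go. The wrist picture showed it upright and central inside the white ring, matching where I expected it.
- **Lever:** I pushed the red post with the closed fingers until it stopped moving. The push force rose to about 18 N with almost no further motion, and the side picture put it at the 1.2 rad position. I then lifted the fingers off, and the post was seen back at its rest position.
- **Bystanders:** The stamp and both vials are where they stood. The arm was clear and touching nothing when I handed in.
- **Check that disagreed:** In the final picture the trained network listed only the grey look-alikes as "pot" in its top three. That the orange pot is on the stand rests on the pictures themselves.

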